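Set out a lever for tacking, with its chills

ROBOT

A 7-joint arm with a two-finger parallel gripper is mounted at the origin on the work surface. World frame = base frame: x ahead of the robot, y to its left, z up, the work surface at z = 0. Lengths are in m, angles in rad, forces in N, time in s.
With the tool pointing down it reaches from about 0.425 to 1.025 m from the base axis. Payload 3.6 kg.
Tool frame: the origin (TCP) lies at the very end of the fingers, on their centre line; the grasp point (between the pads) lies 19 mm behind it; z points along the fingers, y is the line along which they close (so a half turn about z gives the same grasp; the last joint's range is limited). The gripper opens to 85 mm and grips with 20 to 120 N. Pads are 22 mm wide; open, the fingers measure 114 mm over their backs; the gripper's body (76 mm by 85 mm) begins 54 mm behind the grasp point. The pads swing forward as they close: fully open they stand 13 mm farther back than shut.
Start: joints at [-1.236, 0.591, 0.048, 1.609, -0.033, 0.943, -0.034], TCP at [0.301, 0.659, 0.231] pointing down, gripper open.
Joint ranges: [-2.69, 2.69], [-0.47, 2.24], [-1.27, 1.36], [0.19, 2.51], [-1.53, 4.68], [0.08, 2.07], [-3.09, 3.09]. Speed limits (rad/s): [2.57, 2.57, 3.14, 3.14, 3.14, 3.14, 3.14].

INTERFACE

Orientations are given as a unit quaternion [w, x, y, z].
In Python, from rig import env gives the robot as it stands. Calls block until the motion is done:
- env.reach(position, orientation): joint-space move of the TCP to a pose.
- env.move_linear(position, rotation=None, velocity=0.15): straight line of the TCP; rotation=None keeps the orientation; velocity is the mean speed in m/s.
- env.goto_joints(angles): joint-space move.
- env.set_gripper(opening, squeeze=None): finger opening in m; squeeze is the grip in N (None keeps the last); returns when the fingers have stopped.
- env.pause(seconds).
- env.ik(position, orientation): joint angles nearest the present ones, or None.
- env.get_image(name): name is "scene" or "top" or "wrist"; returns the picture (480x640x3 uint8, red, green, blue); there is no depth.
- env.camera_params(name): a dict with "vertical_fov" (degrees; the focal length in pixels is half the picture's height over the tangent of half this angle, whatever the lens; pixels are square), "cx", "cy" (the principal point, pixels), "k1" (the pictures are not rectified: a ray, as slopes to the right and down, at radius r is drawn at 1 + k1 r^2 times it, then the intrinsics apply), "R" (3x3) and "t" (3): a world point X has camera coordinates R X + t. Camera axes: x right, y down, z forward; pixel columns grow to the right and rows downward; lengths in m; the calibration is good to about 2 mm. A picture is of the moment at which its call begins: read the wrist's pose just before it. camera_params takes no time and is no camera call; for the wrist camera it gives the pose at the moment of the call.
A pose or a line that the arm cannot do raises env.IKError and nothing moves.
- env.finish_job(): hands the job in; it is judged then, once.
Readings, each from a call of its own:
- env.get_time_s(): time.
- env.get_joints(): joint angles.
- env.get_joint_velocities(): joint speeds.
- env.get_joint_efforts(): joint torques, N m.
- env.get_position(): TCP position.
- env.get_eef_rot(): TCP orientation.
- env.get_ft_force(): force on the tool from outside, world axes, zero at the start.
- env.get_torque(): the same for the moment, N m.
- env.get_width(): finger opening in m.
- env.get_grasp_force(): force on a finger pad.
Only numpy, scipy, OpenCV 4.12 (cv2) and the standard library are available. Lean on these libraries where they do the work, as an engineer would, in place of code of your own. Each camera call takes 0.05 s, during which the arm holds its last target. There are 200 camera calls.

TASK

Set the lever out for tacking on the blue layout plate: stand the large boss on the large scribed circle and the small boss on the small circle, and lay the dark steel flat bar between them on its scribed outline. Then put on the chills: the brass plug with its spigot down in the bore of the large boss, flange seated on the boss, and the copper bar lengthwise on top of the flat bar, centred on it. Centre everything on its marks to well within a centimetre, set the parts down rather than drop them, and leave the tape measure, the tube offcut and the red magnet where they lie.

Things in the scene. Friction and masses are not known exactly. Their poses are not given: they have to be found in the camera images.
- plate: fixed steel plate 216 x 104 x 10 mm, flat on the bench, turned any way, dyed blue with the lever scribed full size in white. Origin: centre of underside; x along its length towards the large circle, z up. On its centre line (y = 0): large circle, 50 mm across, centre x = +62 mm; bar outline, 64 mm along x by 30 mm, centre x = 0; small circle, 36 mm across, centre x = -55 mm. Top at 10 mm.
- large_boss: loose bright steel boss: an upright tube 48 mm outside diameter, 36 mm tall, with a 28 mm through bore; about 0.33 kg. Origin at the centre of its underside, z up along its axis; starts standing on the bench. It belongs on the large circle.
- small_boss: loose bright steel boss: an upright tube 34 mm outside diameter, 26 mm tall, with a 16 mm bore; about 0.15 kg. Origin at the centre of its underside, z up along its axis; starts standing on the bench. It belongs on the small circle.
- bar: loose flat bar of dark steel, 64 mm long (its x) by 30 mm wide (its y) by 14 mm thick, about 0.21 kg, the web of the lever. Origin at the centre of its underside, z up; starts lying flat on the bench, turned any way. Laid on its outline it leaves about 6 mm to each boss.
- copper: loose copper chill bar, 48 mm long (its x) by 24 mm wide (its y) by 18 mm thick, about 0.19 kg. Origin at the centre of its underside, z up; starts lying flat on the bench, turned any way. Goes lengthwise on top of the steel flat bar, centred.
- plug: loose brass chill plug, 36 mm tall, 0.18 kg, standing: from below a spigot 23 mm diameter, 8 mm long (foot chamfered to 19 mm), a flange 40 mm diameter, 8 mm thick, and a round grip 22 mm diameter, 20 mm long (16 to 36 mm up). Origin: centre of the spigot's foot, z up. Seated, the flange rests on the large boss and the plug's origin is 28 mm above the boss's origin.
- tape_measure: tape measure lying on its side, steel case 66 x 62 x 36 mm tall with a yellow disc on top; loose, not to be moved. Origin at the centre of its underside.
- offcut: offcut of grey square tube standing on end, 40 x 40 x 50 mm tall, open at the top; loose, not to be moved. Origin at the centre of its underside.
- magnet: red arrow-shaped welding magnet lying flat, 62 x 64 x 14 mm tall; loose, not to be moved. Origin on its underside, at the black dot in its middle.
Things that resemble listed ones, but are neither listed nor needed, are in the scene too. Several things look just like the plug: the one meant starts farthest from the robot's base.

How it is judged:
By the outcome, as a careful person would: the job done as asked, in the order asked, and still so for the second after the job is handed in, with the robot touching nothing.
It also fails if it takes over 120 s, if anything falls off the work surface, if the arm or the gripper's body presses on something with over 40 N, if the wrist force passes 120 N, or if a joint passes its speed limit or range.

## Working session

There is one attempt and no reset: what is moved stays moved. The work goes in short steps, each a Python script; the robot and the scene stay as the last script left them, time stands still between calls to the robot, and variables do not carry over. Pictures are saved under pics/ and viewed, at most 14 in all, crops included, and the job is handed in when it is done.

```bash
mkdir -p pics; ls; python3 - <<'E'
from rig import env
import cv2
for n in ["scene","top","wrist"]:
    p=env.camera_params(n); print(n,{k:(v.round(4).tolist() if hasattr(v,'round') and hasattr(v,'tolist') else v) for k,v in p.items()})
    cv2.imwrite(f"pics/{n}0.png",env.get_image(n)[:,:,::-1])
print(env.get_time_s(),env.get_eef_rot(),env.get_width())
E
```

```text
pics
scene {'vertical_fov': 54.318851609577166, 'cx': 324.55396737682116, 'cy': 240.90980336848233, 'k1': 0.0348311657490126, 'R': [[0.7095, 0.7046, -0.0147], [0.5796, -0.5953, -0.5565], [-0.4009, 0.3863, -0.8307]], 't': [-0.3371, -0.2274, 1.1865]}
top {'vertical_fov': 44.01325444979727, 'cx': 320.7509569039226, 'cy': 239.7774901653287, 'k1': -0.05465785001900775, 'R': [[0.0133, -0.9999, 0.0013], [-0.9825, -0.0133, -0.1856], [0.1856, 0.0012, -0.9826]], 't': [-0.005, 0.4511, 1.1724]}
wrist {'vertical_fov': 67.53370238840935, 'cx': 321.134247842676, 'cy': 235.6085060485982, 'k1': -0.05207733377112135, 'R': [[0.4152, 0.9097, -0.0025], [0.8614, -0.3923, 0.3227], [0.2926, -0.1362, -0.9465]], 't': [-0.7242, -0.0427, 0.3806]}
0.15 [-1.54294896e-04  2.12711014e-01  9.77114738e-01 -8.88793186e-04] 0.08532723449356855
```

View pics/top0.png

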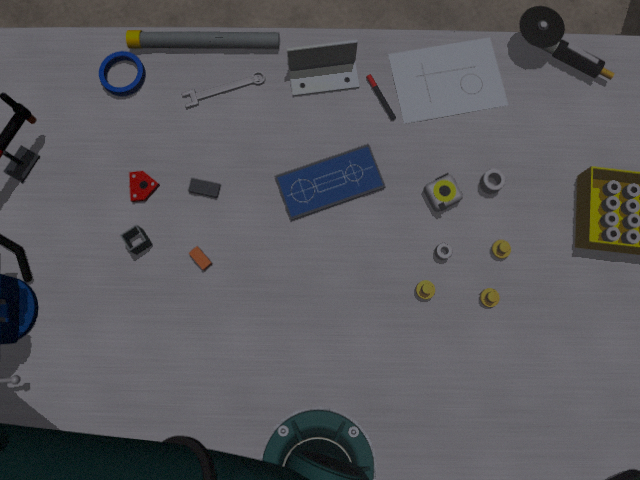

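View pics/scene0.png

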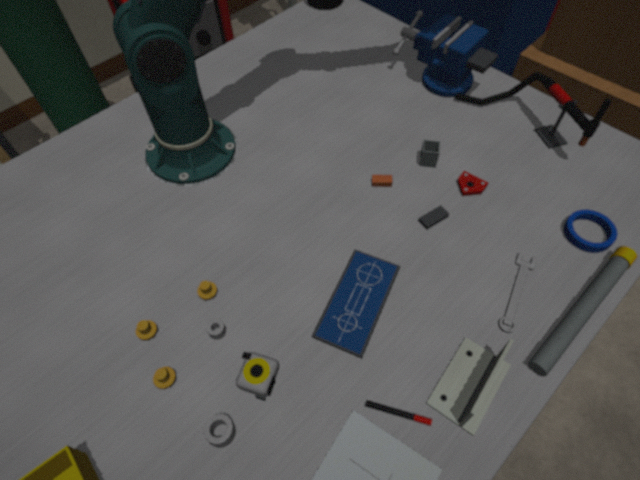

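The top view shows the plate at about (330,181), and the large boss at (492,181), close to the tape measure at (443,191). The small boss is at (443,252), the bar at (205,188), the copper at (201,259), the magnet at (143,185) and the offcut at (137,239). Plug candidates are (425,290), (489,298) and (501,250). The scene view shows the same things. Next I'll cast rays for coarse positions.

```bash
cat > h.py <<'E'
from rig import env
import numpy as np, cv2
def K(p):
    f=240/np.tan(np.radians(p["vertical_fov"])/2)
    return np.array([[f,0,p["cx"]],[0,f,p["cy"]],[0,0,1.]]), np.array([p["k1"],0,0,0,0.])
def ray(p,uv):
    k,d=K(p); n=cv2.undistortPoints(np.array(uv,float).reshape(-1,1,2),k,d).reshape(-1,2)
    D=np.c_[n,np.ones(len(n))]@np.asarray(p["R"]); C=-np.asarray(p["R"]).T@np.asarray(p["t"])
    return C,D
def plane(p,uv,z):
    C,D=ray(p,uv); return C+D*((z-C[2])/D[:,2])[:,None]
def proj(p,X):
    k,d=K(p); r,_=cv2.Rodrigues(np.asarray(p["R"])); return cv2.projectPoints(np.array(X,float).reshape(-1,1,3),r,np.asarray(p["t"],float),k,d)[0].reshape(-1,2)
def tri(views):  # [(p,uv),...] -> point, residual
    A=np.zeros((3,3));b=np.zeros(3);L=[]
    for p,uv in views:
        C,D=ray(p,uv);d=D[0]/np.linalg.norm(D[0]);M=np.eye(3)-np.outer(d,d);A+=M;b+=M@C;L.append((C,M))
    X=np.linalg.solve(A,b); return X,max(np.linalg.norm(M@(X-C)) for C,M in L)
def down(yaw):  # tool z down, tool x at angle yaw in world
    return np.array([0,np.cos(yaw/2),np.sin(yaw/2),0.])
def snap(name,f=None):
    p=env.camera_params(name); im=env.get_image(name)[:,:,::-1].copy()
    if f: cv2.imwrite("pics/"+f,im)
    return p,im
E
python3 - <<'E'
from h import *
pt=env.camera_params("top");ps=env.camera_params("scene");pw=env.camera_params("wrist")
q=env.get_eef_rot();print("cam",-pw["R"].T@pw["t"],env.get_position())
T={"plate":((330,181),(357,302)),"lb":((493,177),(221,427)),"sb":((444,250),(217,328)),"bar":((205,187),(433,215)),"cop":((201,257),(382,179)),
"p1":((427,287),(207,287)),"p2":((490,295),(146,327)),"p3":((503,246),(164,374)),"tape":((444,190),(258,370)),"box":((612,190),(70,460))}
for n,(a,b) in T.items():
    X,r=tri([(pt,a),(ps,b)]); print(n,X.round(3),"res",round(r,4),"dist",np.hypot(*X[:2]).round(3))
im=cv2.imread("pics/top0.png");cv2.imwrite("pics/plugs.png",cv2.resize(im[150:320,400:640],None,fx=3.3,fy=3.3,interpolation=cv2.INTER_CUBIC))
E
```

```text
cam [0.2261767  0.69398709 0.37236085] [0.30112858 0.65877982 0.2303795 ]
plate [ 0.587 -0.018  0.002] res 0.0013 dist 0.587
lb [ 0.591 -0.359  0.039] res 0.0004 dist 0.692
sb [ 0.438 -0.255  0.02 ] res 0.0011 dist 0.506
bar [0.567 0.249 0.018] res 0.0004 dist 0.619
cop [0.416 0.25  0.019] res 0.0008 dist 0.486
p1 [ 0.359 -0.216  0.031] res 0.0011 dist 0.419
p2 [ 0.344 -0.347  0.027] res 0.0002 dist 0.488
p3 [ 0.445 -0.376  0.032] res 0.001 dist 0.583
tape [ 0.562 -0.255  0.038] res 0.0007 dist 0.617
box [ 0.526 -0.527  0.189] res 0.0085 dist 0.745
```

View pics/plugs.png

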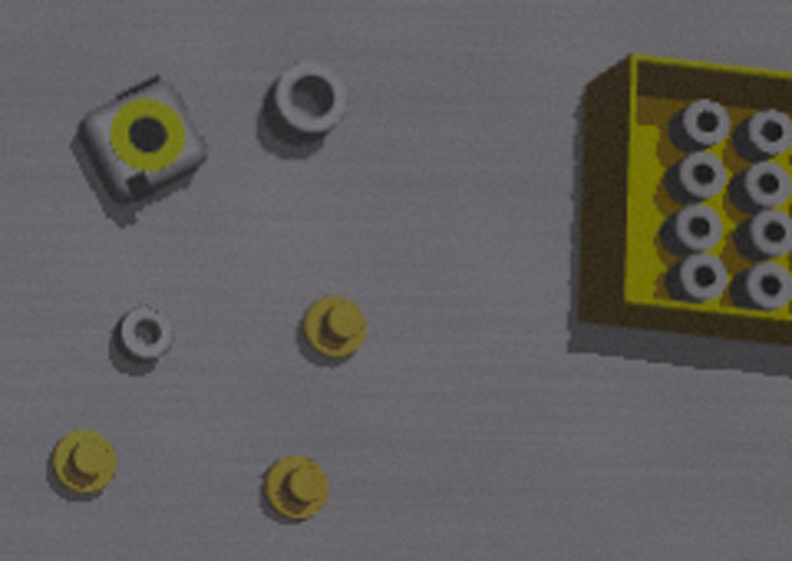

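Plug candidates in the top view are (427,287) at 0.419 m from the base, (490,295) at 0.488 m and (503,246) at 0.583 m. The one at (503,246) is farthest, so it is the plug meant. The crop confirms it is an upright yellow plug, at about (335,325) in the crop. The rings in the yellow box at right are decoys. Next I'll take wrist views, two per area.

```bash
python3 - <<'E'
from h import *
import pickle
yaw=np.radians(110);xd=np.array([np.cos(yaw),np.sin(yaw)])
P={"L":(.49,.25),"P":(.587,-.018),"R":(.51,-.31)}
S={}
for n,c in P.items():
    for i,s in enumerate((-.05,.05)):
        t=np.array(c)+.05*xd+s*np.array([.8,.6])
        try: env.reach([*t,.25],down(yaw))
        except env.IKError: print("IK",n,i); continue
        env.pause(.3)
        S[n+str(i)]=snap("wrist",f"w_{n}{i}.png")
pickle.dump(S,open("S.pkl","wb"))
a=np.vstack([np.hstack([cv2.resize(S[k][1],(400,300)) for k in r]) for r in (("L0","P0"),("R0","R1"))]);cv2.imwrite("pics/m.png",a)
print(env.get_time_s(),env.get_joints())
E
```

```text
7.9083 [ 0.02789639  0.41301833  0.41700768  1.9347893  -0.22025494  0.83789759
  0.90908311]
```

View pics/m.png

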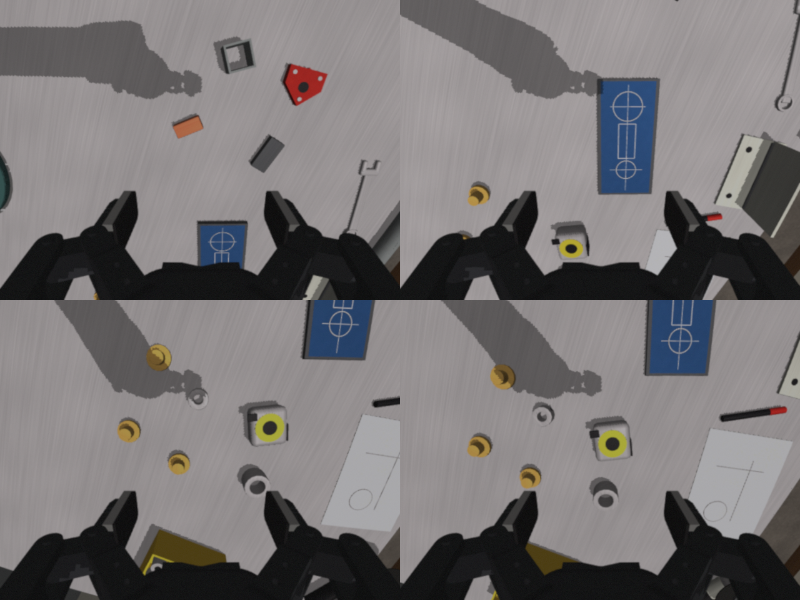

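The four wrist views at half scale show every part. L0 has the copper at (187,126) and the bar at (267,153), and P0 has the plate at (628,136). R1 has the small boss at (543,415), the large boss at (605,493) and the plug at (530,477). I'll enlarge the parts to choose masks.

```bash
python3 - <<'E'
from h import *
import pickle
S=pickle.load(open("S.pkl","rb"))
G={"cop":(.416,.25,.018),"bar":(.567,.249,.014),"sb":(.438,-.255,.026),"lb":(.591,-.359,.036),"plug":(.445,-.376,.03)}
rows=[]
for n,X in G.items():
    for i in "01":
        p,im=S[("L" if n in("cop","bar") else "R")+i]; u,v=proj(p,X)[0].astype(int); print(n,i,u,v)
        rows.append(cv2.resize(im[max(v-36,0):v+36,max(u-36,0):u+36],(160,160),interpolation=0) )
cv2.imwrite("pics/c.png",np.vstack([np.hstack(rows[0::2]),np.hstack(rows[1::2])]))
E
```

```text
cop 0 300 206
cop 1 214 230
bar 0 426 250
bar 1 342 273
sb 0 318 158
sb 1 228 186
lb 0 415 296
lb 1 332 318
plug 0 287 266
plug 1 205 288
```

View pics/c.png

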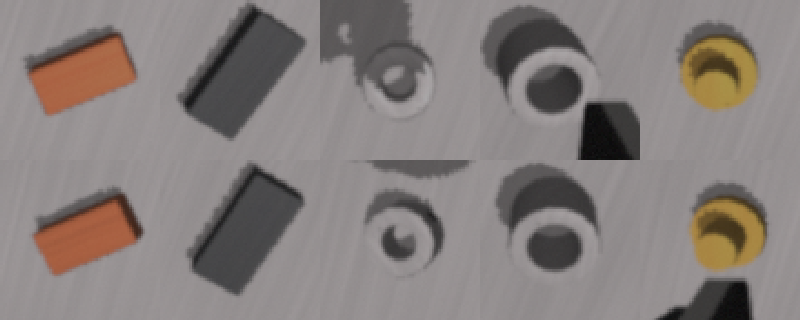

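The crops show the copper's lit top, the bar's mid-grey top with darker sides, bright ring tops on both bosses, and the plug's grip disc over its flange. Next I'll measure by masks, with stereo for the heights.

```bash
cat > meas.py <<'E'
from h import *
def comp(m,uv=None):
    m=m.astype(np.uint8)*255
    c,_=cv2.findContours(m,cv2.RETR_EXTERNAL,cv2.CHAIN_APPROX_NONE)
    return max(c,key=cv2.contourArea).reshape(-1,2).astype(float)
def crop(im,u,v,r=45):
    m=np.zeros(im.shape[:2],bool); m[max(v-r,0):v+r,max(u-r,0):u+r]=1; return m
def rect(p,c,z):
    X=plane(p,c,z)[:,:2]; (x,y),(w,h),a=cv2.minAreaRect((X*1000).astype(np.float32))
    if w<h: w,h,a=h,w,a+90
    return np.array([x,y])/1000,(round(w,1),round(h,1)),a%180
def circ(p,c,z):
    X=plane(p,cv2.convexHull(c.astype(np.float32)).reshape(-1,2),z)[:,:2]
    (x,y),r=cv2.minEnclosingCircle((X*1000).astype(np.float32)); return np.array([x,y])/1000,round(2*r,1)
E
python3 - <<'E'
from meas import *
import pickle
S=pickle.load(open("S.pkl","rb"))
def both(n,V,mask,fit,z):
    cs=[]
    for k in V:
        p,im=S[k]; c=comp(mask(k,im)); M=c.mean(0) if fit is None else None
        r=fit(p,c,z); cs.append((p,proj(p,[*r[0],z])[0])); print(n,k,[x if isinstance(x,tuple) else np.round(x,4) for x in r])
    X,res=tri(cs); print("   stereo",X.round(4),"res",round(res,4))
f=lambda im:im.astype(int)
pos={"cop":[(300,206),(214,230)],"bar":[(426,250),(342,273)],"sb":[(318,158),(228,186)],"lb":[(415,296),(332,318)],"plug":[(287,266),(205,288)]}
def w(n,k,im): return crop(im,*pos[n][int(k[1])])
gray=lambda im:cv2.cvtColor(im,cv2.COLOR_BGR2GRAY).astype(int)
for n in("bar","sb","lb"):
    p,im=S[("L" if n=="bar" else "R")+"1"]; print(n,np.histogram(gray(im)[w(n,"R1",im)],bins=range(0,256,15))[0])
both("cop",("L0","L1"),lambda k,im:w("cop",k,im)&(f(im)[:,:,2]-f(im)[:,:,0]>60)&(im[:,:,2]>150),rect,.018)
both("bar",("L0","L1"),lambda k,im:w("bar",k,im)&(gray(im)>50)&(gray(im)<84),rect,.014)
both("plate",("P0","P1"),lambda k,im:cv2.morphologyEx(((f(im)[:,:,0]-f(im)[:,:,2]>40)&(np.arange(480)[:,None]<400)).astype(np.uint8),cv2.MORPH_CLOSE,np.ones((5,5))),rect,.01)
for t in(165,172): both("lb",("R0","R1"),lambda k,im:w("lb",k,im)&(gray(im)>t),circ,.036)
both("sb",("R1",),lambda k,im:w("sb",k,im)&(gray(im)>168),circ,.026)
both("plugflange",("R0","R1"),lambda k,im:w("plug",k,im)&(f(im)[:,:,2]-f(im)[:,:,0]>60),circ,.016)
E
```

```text
bar [   0    0  106   98 1124  189  124   70  103 5843  443    0    0    0
    0    0    0]
sb [   0    0    7   85  106  341  792  162  176 5996  435    0    0    0
    0    0    0]
lb [   0    0    0  468  303  170  253   93  140 6386  287    0    0    0
    0    0    0]
cop L0 [array([0.4156, 0.2521]), (46.0, 22.1), np.float64(42.5032)]
cop L1 [array([0.416, 0.252]), (45.9, 21.9), np.float64(42.9114)]
   stereo [0.4157 0.2517 0.0168] res 0.0001
bar L0 [array([0.5645, 0.2538]), (63.6, 34.7), np.float64(78.7066)]
bar L1 [array([0.5661, 0.2549]), (65.8, 32.7), np.float64(78.5663)]
   stereo [0.5676 0.252  0.0068] res 0.0
plate P0 [array([ 0.5863, -0.0176]), (207.5, 91.7), np.float64(110.5612)]
plate P1 [array([ 0.5862, -0.0174]), (207.6, 91.8), np.float64(110.4793)]
   stereo [ 0.5863 -0.0177  0.0097] res 0.0001Traceback (most recent call last):
  File "<stdin>", line 19, in <module>
  File "<stdin>", line 7, in both
  File "meas.py", line 5, in comp
    return max(c,key=cv2.contourArea).reshape(-1,2).astype(float)
           ~~~^^^^^^^^^^^^^^^^^^^^^^^
ValueError: max() iterable argument is empty
```

```bash
python3 - <<'E'
from meas import *
import pickle
from scipy.optimize import least_squares
S=pickle.load(open("S.pkl","rb"))
def both(n,V,mask,fit,z):
    cs=[]
    for k in V:
        p,im=S[k]; c=comp(mask(k,im)); r=fit(p,c,z); cs.append((p,proj(p,[*r[0],z])[0])); print(n,k,[x if isinstance(x,tuple) else np.round(x,4) for x in r])
    X,res=tri(cs); print("   stereo",X.round(4),"res",round(res,4))
f=lambda im:im.astype(int)
pos={"bar":[(426,250),(342,273)],"sb":[(318,158),(228,186)],"lb":[(415,296),(332,318)],"plug":[(287,266),(205,288)]}
w=lambda n,k,im,r=45: crop(im,*pos[n][int(k[1])],r)
gray=lambda im:cv2.cvtColor(im,cv2.COLOR_BGR2GRAY).astype(int)
op=lambda m,s=3:cv2.morphologyEx(m.astype(np.uint8),cv2.MORPH_OPEN,np.ones((s,s)))
both("bar",("L0","L1"),lambda k,im:op(w("bar",k,im)&(gray(im)>50)&(gray(im)<75),5),rect,.014)
for t in (105,120):both("lbhole",("R0","R1"),lambda k,im:op(w("lb",k,im,14)&(gray(im)<t)),circ,.036)
both("lbring",("R1",),lambda k,im:op(cv2.GaussianBlur(im,(3,3),0)[:,:,1]>152)>0*w("lb",k,im,32) if 0 else op(w("lb",k,im,32)&(gray(cv2.GaussianBlur(im,(3,3),0))>152)),circ,.036)
both("sbring",("R1",),lambda k,im:op(w("sb",k,im,24)&(gray(cv2.GaussianBlur(im,(3,3),0))>152)),circ,.026)
both("flange",("R0","R1"),lambda k,im:w("plug",k,im)&(f(im)[:,:,2]-f(im)[:,:,0]>50),circ,.016)
def griptop(k,im): return op(w("plug",k,im)&(f(im)[:,:,2]-f(im)[:,:,0]>50),3)
for k in("P0","P1"):
    p,im=S[k]; b=f(im); m=((b[:,:,0]-b[:,:,2]>40)&(np.arange(480)[:,None]<400)).astype(np.uint8)
    c=comp(m); fill=cv2.erode(cv2.drawContours(np.zeros_like(m),[c.astype(np.int32)],-1,1,-1),np.ones((5,5)))
    v,u=np.nonzero(fill*(b[:,:,2]>110)); X=plane(p,np.c_[u,v],.01)[:,:2]
    a=np.radians(110.52); xd=np.array([np.cos(a),np.sin(a)]);O=np.array([.5863,-.0176]); out=[]
    for s,R in((.062,.025),(-.055,.018)):
        c0=O+s*xd
        for _ in range(3):
            d=np.hypot(*(X-c0).T); Q=X[abs(d-R)<.0035]; c0=least_squares(lambda c:np.hypot(*(Q-c).T)-R,c0,loss="soft_l1",f_scale=.0005).x
        out.append(c0); print(k,"circle",R,c0.round(4),len(Q),"rms mm",1e3*np.std(np.hypot(*(Q-c0).T)-R))
    d=out[0]-out[1]; print("  spacing",np.hypot(*d),"yaw",np.degrees(np.arctan2(d[1],d[0])),"origin",out[1]+d*55/117)
p,im=S["R1"];print(gray(im)[176:200,215:250:2]); print(im[270:300:2,195:225:2,2])
E
```

```text
Traceback (most recent call last):
  File "meas.py", line 5, in comp
    return max(c,key=cv2.contourArea).reshape(-1,2).astype(float)
           ~~~^^^^^^^^^^^^^^^^^^^^^^^
ValueError: max() iterable argument is empty
```

```bash
cat > m2.py <<'E'
from meas import *
import pickle
from scipy.optimize import least_squares
S=pickle.load(open("S.pkl","rb"))
def both(n,V,mask,fit,z):
    cs=[]
    for k in V:
        p,im=S[k]
        try: c=comp(mask(k,im)); r=fit(p,c,z)
        except ValueError: print(n,k,"empty"); continue
        cs.append((p,proj(p,[*r[0],z])[0])); print(n,k,[x if isinstance(x,tuple) else np.round(x,4) for x in r])
    if len(cs)>1: X,res=tri(cs); print("   stereo",X.round(4),"res",round(res,4))
f=lambda im:im.astype(int)
pos={"bar":[(426,250),(342,273)],"sb":[(318,158),(228,186)],"lb":[(415,296),(332,318)],"plug":[(287,266),(205,288)]}
w=lambda n,k,im,r=45: crop(im,*pos[n][int(k[1])],r)
gray=lambda im:cv2.cvtColor(im,cv2.COLOR_BGR2GRAY).astype(int)
op=lambda m,s=3:cv2.morphologyEx(m.astype(np.uint8),cv2.MORPH_OPEN,np.ones((s,s)))
def barm(k,im):
    g=gray(cv2.medianBlur(im,3)); u,v=pos["bar"][int(k[1])]; m=np.median(g[v-5:v+5,u-5:u+5]); print("bar level",m)
    return op(w("bar",k,im)&(abs(g-m)<11),5)
E
python3 - <<'E'
from m2 import *
both("bar",("L0","L1"),barm,rect,.014)
for t in (105,120):both("lbhole",("R0","R1"),lambda k,im:op(w("lb",k,im,14)&(gray(im)<t)),circ,.036)
both("lbring",("R1",),lambda k,im:op(w("lb",k,im,32)&(gray(cv2.GaussianBlur(im,(3,3),0))>152)),circ,.036)
both("sbring",("R1",),lambda k,im:op(w("sb",k,im,24)&(gray(cv2.GaussianBlur(im,(3,3),0))>152)),circ,.026)
both("flange",("R0","R1"),lambda k,im:w("plug",k,im)&(f(im)[:,:,2]-f(im)[:,:,0]>50),circ,.016)
for k in("P0","P1"):
    p,im=S[k]; b=f(im); m=((b[:,:,0]-b[:,:,2]>40)&(np.arange(480)[:,None]<400)).astype(np.uint8)
    c=comp(m); fill=cv2.erode(cv2.drawContours(np.zeros_like(m),[c.astype(np.int32)],-1,1,-1),np.ones((5,5)))
    v,u=np.nonzero(fill*(b[:,:,2]>110)); X=plane(p,np.c_[u,v],.01)[:,:2]
    a=np.radians(110.52); xd=np.array([np.cos(a),np.sin(a)]);O=np.array([.5863,-.0176]); out=[]
    for s,R in((.062,.025),(-.055,.018)):
        c0=O+s*xd
        for _ in range(3):
            d=np.hypot(*(X-c0).T); Q=X[abs(d-R)<.0035]; c0=least_squares(lambda c:np.hypot(*(Q-c).T)-R,c0,loss="soft_l1",f_scale=.0005).x
        out.append(c0); print(k,"circle",R,c0.round(4),len(Q),"rms mm",1e3*np.std(np.hypot(*(Q-c0).T)-R))
    d=out[0]-out[1]; print("  spacing",np.hypot(*d),"yaw",np.degrees(np.arctan2(d[1],d[0])),"origin",out[1]+d*55/117)
p,im=S["R1"];print(gray(im)[168:198:2,212:250:2])
E
```

```text
bar level 75.0
bar L0 [array([0.5681, 0.2531]), (63.4, 27.7), np.float64(78.8504)]
bar level 72.0
bar L1 [array([0.5682, 0.2526]), (61.7, 27.7), np.float64(79.0023)]
   stereo [0.5679 0.2531 0.0147] res 0.0002
lbhole R0 [array([ 0.5886, -0.3641]), np.float64(27.8)]
lbhole R1 [array([ 0.5889, -0.3639]), np.float64(27.7)]
   stereo [ 0.5891 -0.3645  0.0349] res 0.0
lbhole R0 [array([ 0.5887, -0.3639]), np.float64(28.6)]
lbhole R1 [array([ 0.5889, -0.3636]), np.float64(29.0)]
   stereo [ 0.5892 -0.3643  0.0349] res 0.0
lbring R1 [array([ 0.5848, -0.3446]), np.float64(4.3)]
sbring R1 empty
flange R0 [array([ 0.4431, -0.3786]), np.float64(40.3)]
flange R1 [array([ 0.4424, -0.38  ]), np.float64(44.4)]
   stereo [ 0.4431 -0.3766  0.0212] res 0.0003
P0 circle 0.025 [0.5644 0.0406] 294 rms mm 0.7581089608625713
P0 circle 0.018 [ 0.6054 -0.0691] 155 rms mm 0.7883939515240019
  spacing 0.11706614424327334 yaw 110.49007547738363 origin [ 0.58614798 -0.01750081]
P1 circle 0.025 [0.5646 0.0405] 281 rms mm 0.7714256849016472
P1 circle 0.018 [ 0.6055 -0.0691] 148 rms mm 0.9496100182638587
  spacing 
[... 589 characters left out ...]
 137 147 143 143 144 152 157 134  65  60  90
  143]
 [141 147 148 144 106  64  82 144 147 145 136 140 147 153 151  81  59  75
  138]
 [146 148 147 142  75  59  69 131 135 114  96 126 145 149 155 107  59  74
  139]
 [146 152 152 138  68  57  58  80  95  90  91 109 146 150 152 128  61  87
  144]
 [144 148 154 146  76  58  55  56  77  86  91 106 146 150 152 128  63 101
  147]
 [143 146 153 155 106  58  55  58  60  64  72 109 148 150 154 111  72 127
  150]
 [143 147 148 153 145  92  63  60  60  62  85 135 146 153 152  97 109 145
  150]
 [143 146 148 149 153 147 121  97  97 110 137 147 147 150 142 110 142 147
  148]
 [143 146 147 148 148 152 151 146 142 145 146 149 151 142 122 141 146 148
  148]]
```

Everything agrees with the sizes given. The plate origin is (0.5862, -0.0175) with yaw 110.48° and circle spacing 117.0 mm. The bore is 28 mm across and stands 35 mm high, the bar top 14.7 mm, the copper 17 mm, and the plate 9.7 mm. I'll start with the large boss.

```bash
cat > act.py <<'E'
from h import *
O=np.array([.5862,-.0175]); YAW=np.radians(110.48); XD=np.array([np.cos(YAW),np.sin(YAW)])
def go(xy,z,yaw):
    best=None
    for y in (yaw,yaw+np.pi,yaw-np.pi):
        q=env.ik([*xy,z],down(y))
        if q is not None:
            c=np.abs(np.asarray(q)-env.get_joints()).max()
            if best is None or c<best[0]: best=(c,y,q)
    if best is None: raise RuntimeError("no ik")
    env.goto_joints(best[2]); return best[1]
def line(xy,z,v=.12): env.move_linear([*xy,z],velocity=v)
def st(tag): print(tag,"t",round(env.get_time_s(),1),"pos",np.round(env.get_position(),4),"w",round(env.get_width(),4),"F",np.round(env.get_ft_force(),1),"grip",round(float(env.get_grasp_force()),1))
def grasp(xy,z,yaw,clear=.15,f=50,width=.085):
    env.set_gripper(width); go(xy,clear,yaw); line(xy,z+.03); line(xy,z,.05); env.set_gripper(0,f); st("grasp")
def centre(xy,z,yaw,open_=.085): # gentle squeeze, then open again
    grasp(xy,z,yaw,f=20); env.set_gripper(open_); line(xy,.12)
def lift(z=.15):
    p=env.get_position(); env.move_linear([p[0],p[1],z],velocity=.12); st("lift")
def place(xy,z,yaw,open_,clear=.15,stop=2.5,top=.16):
    go(xy,clear,yaw); line(xy,z+.02); line(xy,z+.004,.04); env.pause(.2); f0=env.get_ft_force()[2]; zz=z+.004
    while zz>z-.0015:
        zz-=.0005; line(xy,zz,.02)
        if env.get_ft_force()[2]-f0>stop: break
    st("down %.4f nominal %.4f"%(zz,z)); env.set_gripper(open_); line(xy,z+.04,.08); line(xy,top); st("free")
E
python3 - <<'E'
from act import *
grasp([.5889,-.3639],.008,YAW); lift()
place(O+.062*XD,.018,YAW,.07)
snap("wrist","a1.png"); print(env.get_joints())
E
```

```text
grasp t 11.1 pos [ 0.5889 -0.3643  0.0088] w 0.0461 F [-0.7  1.1  5. ] grip 51.6
lift t 12.5 pos [ 0.5883 -0.3638  0.1489] w 0.0466 F [ 0.1  0.4 -4.2] grip 51.8
down 0.0185 nominal 0.0180 t 17.6 pos [0.5646 0.0406 0.0187] w 0.0468 F [-0.9  0.6 -0.3] grip 52.1
free t 19.6 pos [0.5638 0.0407 0.1593] w 0.07 F [ 0.2 -0.9  0.2] grip 0.0
[-0.46343411  0.52522357  0.43131481  2.04318594 -0.35534023  0.64641186
  0.56131798]
```

The large boss is down, with contact felt within 0.5 mm of nominal. Next the small boss, squeezed once crosswise to centre it.

```bash
python3 - <<'E'
from act import *
c=[.438,-.256]
centre(c,.005,YAW+np.pi/2)
grasp(c,.005,YAW); lift()
place(O-.055*XD,.015,YAW,.056)
env.set_gripper(.085)
b=[.5681,.2529]
grasp(b,.003,np.radians(78.9)); lift()
place(O,.013,YAW,.05,top=.25)
for i,s in enumerate((0,.07)):
    env.reach([*(O+.05*XD+[s,0]),.25],down(YAW)); env.pause(.3); import pickle
    pickle.dump(snap("wrist",f"b{i}.png"),open(f"b{i}.pkl","wb"))
st("end")
im=cv2.imread("pics/b0.png"); u,v=proj(env.camera_params("wrist"),[*O,.02])[0]; print(u,v)
cv2.imwrite("pics/b0c.png",cv2.resize(im[60:360,200:520],None,fx=1.8,fy=1.8))
E
```

```text
grasp t 23.5 pos [ 0.4381 -0.2559  0.0053] w 0.033 F [-1.1 -0.2  5.2] grip 19.8
grasp t 28.8 pos [ 0.4378 -0.2562  0.0055] w 0.0321 F [-1.  -0.2  4.6] grip 49.3
lift t 30.2 pos [ 0.4373 -0.2558  0.1494] w 0.0314 F [ 0.2  1.  -1.6] grip 49.6
down 0.0150 nominal 0.0150 t 35.0 pos [ 0.6055 -0.0691  0.0156] w 0.0321 F [-0.9  0.7  5.4] grip 50.3
free t 37.0 pos [ 0.6048 -0.0688  0.1592] w 0.0562 F [-0.6  0.3  0.4] grip 0.0
grasp t 41.3 pos [0.5686 0.2529 0.0035] w 0.0287 F [0.7 0.1 3.9] grip 50.1
lift t 42.7 pos [0.5679 0.2528 0.1491] w 0.0285 F [-0.6 -0.1 -2.1] grip 49.5
down 0.0130 nominal 0.0130 t 47.6 pos [ 0.5862 -0.0175  0.0134] w 0.0287 F [-1.4  1.   3.6] grip 50.2
free t 50.4 pos [ 0.5857 -0.0175  0.2492] w 0.0499 F [-0.7 -0.3 -0.1] grip 0.0
end t 51.8 pos [0.6379 0.0293 0.2502] w 0.0499 F [-0.8 -0.5 -0.1] grip 0.0
260.6239729651378 220.04222322389256
```

View pics/b0c.png

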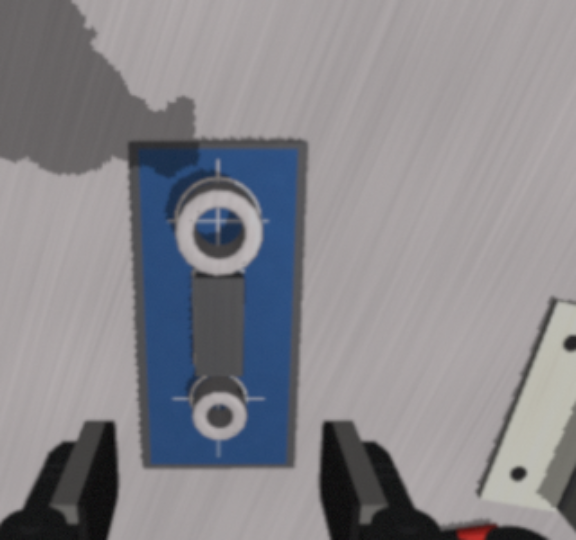

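All three parts stand on their marks: the large boss at crop (218,230), the bar at (218,325) and the small boss at (219,412). I'll put numbers on them.

```bash
cat > chk.py <<'E'
from m2 import *
from act import O,XD
YD=np.array([-XD[1],XD[0]])
def ringmask(im,p,c,z,r):
    u,v=proj(p,[*c,z])[0].astype(int); g=gray(im); return crop(im,u,v,r)&(g>125)&(f(im)[:,:,0]-f(im)[:,:,2]<25)
def check(files):
    cs={}
    for fn in files:
        p,im=pickle.load(open(fn,"rb")); k=p
        for n,s,z,r in(("lb",.062,.046,34),("sb",-.055,.036,24)):
            c=O+s*XD; m=op(ringmask(im,p,c,z,r),3); X,d=circ(p,comp(m),z); cs.setdefault(n,[]).append((p,proj(p,[*X,z])[0]))
            print(fn,n,"dia",d,"xy",X.round(4),"off mm",(1e3*np.array([(X-c)@XD,(X-c)@YD])).round(1))
        u,v=proj(p,[*O,.024])[0].astype(int); g=gray(cv2.medianBlur(im,3)); l=np.median(g[v-4:v+5,u-4:u+5])
        X,wh,a=rect(p,comp(op(crop(im,u,v,36)&(abs(g-l)<10)&(f(im)[:,:,0]-f(im)[:,:,2]<25),5)),.024); print(fn,"bar",wh,round(a,1),"off mm",(1e3*np.array([(X-O)@XD,(X-O)@YD])).round(1)); cs.setdefault("bar",[]).append((p,proj(p,[*X,.024])[0]))
    for n in cs: X,r=tri(cs[n]); print(n,"stereo",X.round(4))
E
python3 -c "
from chk import *
check(['b0.pkl','b1.pkl'])"
```

```text
b0.pkl lb dia 48.7 xy [0.5659 0.0414] off mm [ 0.2 -1.6]
b0.pkl sb dia 32.5 xy [ 0.6059 -0.0678] off mm [ 1.  -0.9]
b0.pkl bar (63.7, 30.1) 109.8 off mm [-0.1  0. ]
b1.pkl lb dia 45.7 xy [0.5671 0.0376] off mm [-3.7 -1.4]
b1.pkl sb dia 33.1 xy [ 0.606  -0.0677] off mm [ 1.1 -1. ]
b1.pkl bar (62.7, 28.7) 110.4 off mm [-1.8 -0.6]
lb stereo [0.5665 0.0385 0.0412]
sb stereo [ 0.606  -0.0679  0.0357]
bar stereo [ 0.587  -0.0204  0.0176]
```

The bosses and bar are within about 1.5 mm of their marks. The b1 ring is incomplete at 45.7 mm across, so I'm ignoring it. Next is the plug: squeeze crosswise, grasp, then a guarded insertion.

```bash
python3 - <<'E'
from act import *
c=[.4435,-.3775]; h=.019
centre(c,h,YAW+np.pi/2,.06)
grasp(c,h,YAW,f=50,width=.06); lift(.16)
t=O+.062*XD; z=.038+h
go(t,.16,YAW); line(t,z+.012,.08); env.pause(.3); f0=env.get_ft_force(); zz=z+.012
while zz>z-.0015:
    zz-=.0005; line(t,zz,.02); F=env.get_ft_force()-f0
    if F[2]>2.5: break
print("stopped",round(zz-z,4),F.round(1)); st("plug")
snap("wrist","p.png")
E
```

```text
grasp t 56.3 pos [ 0.4437 -0.3778  0.0192] w 0.021 F [ 0.3 -0.9  0.6] grip 21.6
grasp t 61.2 pos [ 0.4436 -0.3777  0.0194] w 0.0198 F [-0.9  0.5  4.4] grip 48.7
lift t 62.5 pos [ 0.4431 -0.3772  0.1592] w 0.0198 F [-0.7 -0.9 -1.9] grip 48.8
stopped 0.0005 [-1.1  0.1  4.9]
plug t 71.5 pos [0.5645 0.0405 0.0578] w 0.0196 F [-1.6 -0.1  3.1] grip 49.3
```

The plug seated 0.5 mm from nominal. I'll release it and place the copper.

```bash
python3 - <<'E'
from act import *
import pickle
t=O+.062*XD
env.set_gripper(.05); line(t,.1,.06); line(t,.17); st("free")
grasp([.4158,.2520],.004,np.radians(42.7),clear=.14); lift(.17)
place(O,.028,YAW,.044,clear=.17,top=.25)
env.reach([*(O+.05*XD),.25],down(YAW)); env.pause(.3)
pickle.dump(snap("wrist","d0.png"),open("d0.pkl","wb"))
env.reach([*(O+.05*XD+[-.08,-.03]),.25],down(YAW)); env.pause(.3)
pickle.dump(snap("wrist","d1.png"),open("d1.pkl","wb")); st("end")
a=[cv2.imread(f"pics/d{i}.png") for i in(0,1)]
out=[]
for i in(0,1):
    p,_=pickle.load(open(f"d{i}.pkl","rb")); u,v=proj(p,[*O,.03])[0].astype(int); out.append(cv2.resize(a[i][max(v-110,0):v+90,max(u-60,0):u+60],(360,600)))
cv2.imwrite("pics/dc.png",np.hstack(out))
E
```

```text
free t 73.5 pos [0.564  0.0406 0.1695] w 0.0499 F [-0.9 -0.5  0.2] grip 0.0
grasp t 77.3 pos [0.4159 0.2521 0.0044] w 0.0228 F [-1.2 -0.1  5.5] grip 49.7
lift t 78.9 pos [0.4154 0.2517 0.1693] w 0.0225 F [ 0.3  0.7 -1.9] grip 49.0
down 0.0280 nominal 0.0280 t 84.0 pos [ 0.5862 -0.0175  0.0284] w 0.0231 F [-1.4  0.3  3.5] grip 49.7
free t 86.7 pos [ 0.5857 -0.0175  0.2492] w 0.0439 F [-0.5  0.3 -0.2] grip 0.0
end t 88.1 pos [ 4.896e-01 -3.000e-04  2.500e-01] w 0.044 F [-0.9  1.  -0.4] grip 0.0
```

View pics/dc.png

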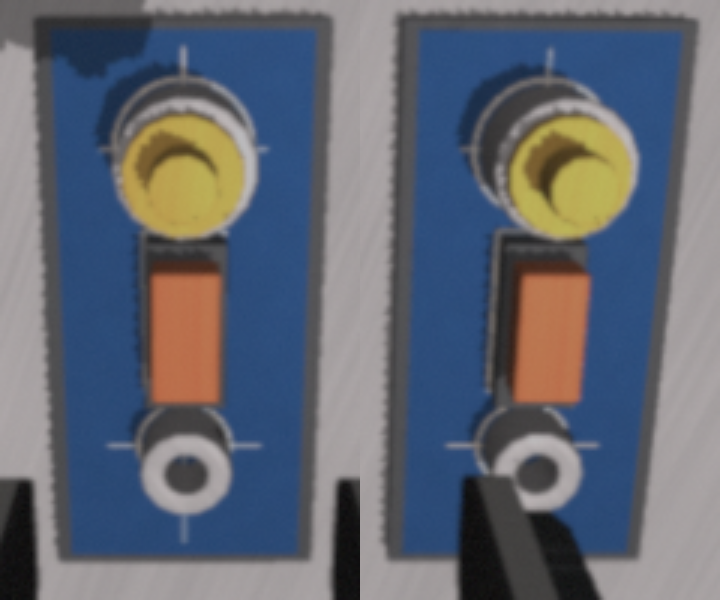

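The plug is seated in the boss, the copper lies along the bar, and both bosses are still on their circles. One last numeric check on the copper and flange before handing in.

```bash
python3 - <<'E'
from chk import *
V={}
for fn in("d0.pkl","d1.pkl"):
    p,im=pickle.load(open(fn,"rb")); b=f(im)
    u,v=proj(p,[*O,.042])[0].astype(int); m=crop(im,u,v,40)&(b[:,:,2]-b[:,:,0]>60)&(b[:,:,2]-b[:,:,1]>60)&(b[:,:,2]>150)
    X,wh,a=rect(p,comp(m),.042); print("cop",wh,round(a,1),(1e3*np.array([(X-O)@XD,(X-O)@YD])).round(1)); V.setdefault("cop",[]).append((p,proj(p,[*X,.042])[0]))
    c=O+.062*XD;u,v=proj(p,[*c,.054])[0].astype(int); m=crop(im,u,v,45)&(b[:,:,1]-b[:,:,0]>50)
    X,d=circ(p,comp(m),.054); print("flange",d,(1e3*np.array([(X-c)@XD,(X-c)@YD])).round(1)); V.setdefault("fl",[]).append((p,proj(p,[*X,.054])[0]))
for n in V: print(n,tri(V[n])[0].round(4))
E
```

```text
cop (45.7, 22.1) 109.9 [ 1.3 -0.8]
flange 39.2 [-0.6  0.6]
cop (45.8, 22.0) 110.6 [ 1.3 -0.2]
flange 39.1 [-0.6  0.6]
cop [ 0.5868 -0.0169  0.0393]
fl [0.5642 0.0398 0.0541]
```

The flange stands at 54.1 mm, against 54 mm for fully seated, and everything is within about 1.5 mm. I'm handing it in.

```bash
python3 -c "
from rig import env
print(env.finish_job(), env.get_time_s())"
```

```text
the job is handed in; nothing more can be done
the job is handed in; nothing more can be done
```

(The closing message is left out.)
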